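# Dispense one wheel blank and push it into the rack

### The job

Press the knob of the wheel dispenser all the way down once and let it spring back, so that a single wooden wheel comes out of the outlet. Then push that wheel across the mat with the fingertips, keeping it flat on the table, until it lies completely inside one of the two pockets of the H-shaped wooden rack. Do not pick the wheel up, leave the other two wheels in the dispenser, and do not disturb anything else on the bench.

Things in the scene. Friction and masses are not known exactly. Their poses are not given: they have to be found in the camera images.
- dispenser: Plywood wheel dispenser, fixed to the bench. Origin on the table at the centre of its magazine; its own -x axis points out of the outlet, z up. The magazine (x -26 to +26 mm, y -28 to +28 mm, 44 mm high, open top) holds three stacked wheels; the outlet is a 16 mm high gap under its front posts. The plunger tower stands behind it (x 44 to 88 mm, 66 mm high), a 13 mm high pusher guide runs to x 104 mm.
- outlet (a point): Point on the table 70 mm out from the dispenser's origin, 44 mm clear of the magazine's front, where the ejected wheel's centre comes to lie (a quick press may throw it a little farther). A flat pusher (11 mm high, 34 mm wide), geared about 3 to 1 to the plunger, slides the bottom wheel here along the table; it draws back when the plunger is let up, and the next wheel drops.
- plunger_top (a point): Centre of the top face of the plunger's round dark wooden knob, 36 mm across, on a steel rod above the tower: 66 mm behind the dispenser's origin (its +x), 106 mm above the table when up, 82 mm when fully down.
- plunger (a joint): How far the plunger is down, in m: 0 is up, 0.024 fully down (hard stop). It takes about 2.5 N to start and 7 to 8 N to hold fully down, and springs back by itself. Each full press ejects one wheel.
- wheel1: The bottom wheel of the stack, the one that will come out: plain wooden disc 40 mm across, 12 mm thick, 13 to 24 g, lying flat with a small dark centre mark. Origin at the centre of its underside. At the start it lies on the table inside the magazine.
- wheel2: The second wheel, the same; origin at the centre of its underside, 12 mm above the table at the start. It drops to the table when the pusher has gone back.
- wheel3: The third and top wheel, the same; origin at the centre of its underside, 24 mm above the table at the start.
- rack: Low wooden rack, fixed, H-shaped from above, left or right of the dispenser. Origin on the table at its centre. Two strips along its y axis (y -60 to +60 mm), 10 mm wide, 9 mm high, inner faces at x = -33 and +33 mm, joined by a bar (y -5 to +5 mm, 9 mm high): two pockets on the bare table, open to +y and to -y. A wheel against the bar has its centre at y = 25 mm (or -25 mm), wholly inside up to 40 mm.
- offcut: Bystander: loose pine off-cut 90 x 60 x 35 mm, on the other side of the dispenser from the rack. Origin under its centre.
- sanding_block: Bystander: cork sanding block 45 x 90 x 26 mm between the robot and the dispenser. Origin under its centre.
- glue: Bystander: white glue bottle, 54 mm across, 150 mm high. Origin under its centre.
- tape: Bystander: roll of yellow tape lying flat, 90 mm across, 24 mm high. Origin under its centre.
- screwdriver: Bystander: screwdriver lying on the bench, near the robot on its right. Origin under it.
- mallet: Bystander: wooden mallet lying on the bench at the left, handle 200 mm long, head 60 x 120 x 64 mm. Origin under it.
Not all that is in view belongs to the job. Leave any purple look-alike of the wheel3 alone.

How it is judged:
By the outcome, as a careful person would: the job done as asked, in the order asked, and still so for the second after the job is handed in, with the robot touching nothing.
It also fails if it takes over 64 s, if anything falls off the work surface, if the arm or the gripper's body presses on something with over 40 N, if the wrist force passes 120 N, or if a joint passes its speed limit or range.

### The arm

A 7-joint arm with a two-finger parallel gripper is mounted at the origin on the work surface. World frame = base frame: x ahead of the robot, y to its left, z up, the work surface at z = 0. Lengths are in mm, angles in rad, forces in N, time in s.
With the tool pointing down it reaches from about 400 to 875 mm from the base axis. Payload 4.4 kg.
Tool frame: the origin (TCP) lies at the very end of the fingers, on their centre line; the grasp point (between the pads) lies 19 mm behind it (ctrl.pinch_z is the z of the grasp point in the tool frame, in mm); z points along the fingers, x is the direction in which the jaws open and shut, and the axes are right-handed (so a half turn about z gives the same grasp; the last joint's range is limited). The gripper opens to 85 mm and grips with 20 to 120 N. Pads are 22 mm wide; open, the fingers measure 114 mm over their backs; the gripper's body (76 mm by 85 mm) begins 54 mm behind the grasp point. The pads swing forward as they close: fully open they stand 13 mm farther back than shut.
Start: joints at [-1.175, 0.628, 0.038, 1.517, -0.027, 0.996, -0.02], TCP at [289.594, 581.939, 231.313] pointing down, gripper open.
Joint ranges: [-3.06, 3.06], [-0.37, 2.12], [-1.25, 1.32], [0.18, 2.47], [-1.1, 4.24], [0.23, 1.98], [-2.94, 2.94]. Speed limits (rad/s): [2.57, 2.57, 3.14, 3.14, 3.14, 3.14, 3.14].

### API

Orientations are given as [roll, pitch, yaw] about the fixed x, y, z axes, in that order (R = Rz(yaw) Ry(pitch) Rx(roll)).
In Python, from cell import sensors, get_image, order, ctrl gives the robot as it stands.
- The arm moves only by the tool arm_command, never from a script. Its argument "rows" is a list that holds one entry, the list of rows, each a list of 6 numbers: the shift along the tool's x, y, z in mm, then the turn, a rotation vector about the tool's x, y, z in degrees. A call has 1 to 20 rows; each row is the pose to reach, as a shift and turn from the pose commanded when the call began, along the tool's axes at that moment; what a row does not reach only later rows make up. A row lasts 1/12 s, in which the tool goes at most 41.7 mm and 7.16 degrees, less where a joint would pass 70% of its speed; a pose out of reach is approached as far as the arm can. A call with a gripper value outside its range is refused whole. "claw" is the opening, from -1 (shut) to 1 (fully open), set as the call begins (left out, the last holds). The fingers move at their own pace and stop on an object; the grip force is fixed at half the most. Time passes only in rows, so rows that repeat a pose let the fingers close. It gives the time, the measured TCP pose, the force and the opening at its end, in the units of the state.
- sensors.read_state(): the state, without advancing time (a new reading comes with each control period).
- get_image(name): name is "side" or "top"; returns a dict with "pixels" (420x560x3 uint8, red, green, blue), "z_map" (420x560 float32, mm along the optical axis (not along the pixel's ray), 0 where there is no reading), "K" (3x3 intrinsics, pixels), "pose" (4x4, takes a point from camera to world coordinates). Camera axes: x right, y up, looking along -z (the intrinsics and any distortion apply to the point x, -y, -z); pixel columns grow to the right and rows downward; lengths in mm; the calibration is good to about 2 mm. A picture is of the moment at which its call begins.
- order.finish_job(): hands the job in, once; it reports no verdict.
The state is a dict: "clock": time; "qpos": joint angles; "qd": joint speeds; "tau": joint torques, N m; "eef_pos": TCP position; "tool_rot": TCP orientation; "force": force on the tool from outside, world axes, zero at the start; "torque": the same for the moment, N m; "width": finger opening in mm.
Only numpy, scipy, OpenCV 4.12 (cv2) and the standard library are available. Lean on these libraries where they do the work, as an engineer would, in place of code of your own. Each camera call takes 0.05 s, during which the arm holds its last target.

## Working session

There is one attempt and no reset: what is moved stays moved. The work goes in short steps, Python scripts to look and compute and a tool call to move; the robot and the scene stay as the last step left them, time stands still between calls to the robot, and variables do not carry over. Pictures are saved under pics/ and viewed, and the job is handed in when it is done.

Besides the shell and the picture viewer there is one more tool, called after "Request:" in YAML: its name, and indented under it one key for each argument. arm_command: Moves the arm, as the interface text tells. Its arguments: {"type":"object","properties":{"rows":{"type":"array","items":{"type":"array","items":{"type":"array","items":{"type":"number"}}}},"claw":{"type":"number"}},"required":["rows"]}

```bash
mkdir -p pics; ls; cat > h.py <<'E'
import numpy as np, cv2
from cell import sensors, get_image, order, ctrl
def snap(n,f):
    im=get_image(n); cv2.imwrite(f,im["pixels"][:,:,::-1]); np.savez('last_'+n,**{k:im[k] for k in("pixels","z_map","K","pose")}); return im
def ray(im,u,v,z):
    K=im["K"];P=im["pose"];d=np.array([(u-K[0,2])/K[0,0],-(v-K[1,2])/K[1,1],-1.]);d=P[:3,:3]@d;o=P[:3,3]
    return o+d*(z-o[2])/d[2]
def cloud(im):
    K=im["K"];P=im["pose"];z=im["z_map"];v,u=np.mgrid[:z.shape[0],:z.shape[1]]
    c=np.stack([(u-K[0,2])/K[0,0]*z,-(v-K[1,2])/K[1,1]*z,-z],-1)
    return c@P[:3,:3].T+P[:3,3]
E
python3 - <<'E'
from h import *
for n in("top","side"):
    im=snap(n,f"pics/{n}0.png"); print(n,im["K"],im["pose"].round(3),[k for k in im])
print(sensors.read_state())
E
```

```text
pics
top [[528.59982721   0.         267.97574181]
 [  0.         528.59982721 207.41760687]
 [  0.           0.           1.        ]] [[-7.00000e-03  9.92000e-01 -1.30000e-01  3.91756e+02]
 [-1.00000e+00 -8.00000e-03 -8.00000e-03  8.25710e+01]
 [-9.00000e-03  1.29000e-01  9.92000e-01  1.31927e+03]
 [ 0.00000e+00  0.00000e+00  0.00000e+00  1.00000e+00]] ['pixels', 'z_map', 'K', 'pose']
side [[400.70288687   0.         275.29763211]
 [  0.         400.70288687 204.77325437]
 [  0.           0.           1.        ]] [[ 9.83000e-01  1.34000e-01 -1.25000e-01  4.10495e+02]
 [-1.83000e-01  6.53000e-01 -7.35000e-01 -7.13960e+02]
 [-1.70000e-02  7.45000e-01  6.67000e-01  8.21833e+02]
 [ 0.00000e+00  0.00000e+00  0.00000e+00  1.00000e+00]] ['pixels', 'z_map', 'K', 'pose']
{'clock': 0.1, 'qpos': array([-1.17481965,  0.62927584,  0.0384251 ,  1.51824173, -0.02700162,
        0.99629847, -0.02002899]), 'qd': array([ 0.00042749, -0.00067155,  0.00045892, -0.00391134,  0.0008949 ,
       -0.00052675,  0.00062456]), 'tau': array([ 3.10825264e-03, -5.64527071e+01,  1.23027094e+00, -1.93970132e+01,
        1.11898652e-02,  5.55635270e-03, -7.43594285e-06]), 'eef_pos': array([289.31791556, 581.44926098, 230.47469007]), 'tool_rot': array([3.14158771e+00, 1.70616299e-03, 1.10900627e+00]), 'force': array([-0.08118134,  0.32726272, -0.56895006]), 'torque': array([ 0.02235305, -0.02812023,  0.03592176]), 'width': 85.7251966177553}
```

View pics/top0.png

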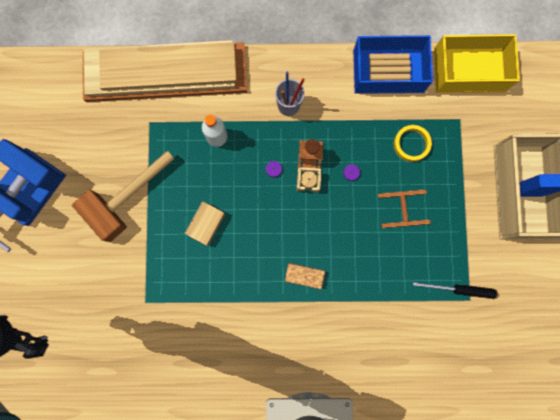

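View pics/side0.png

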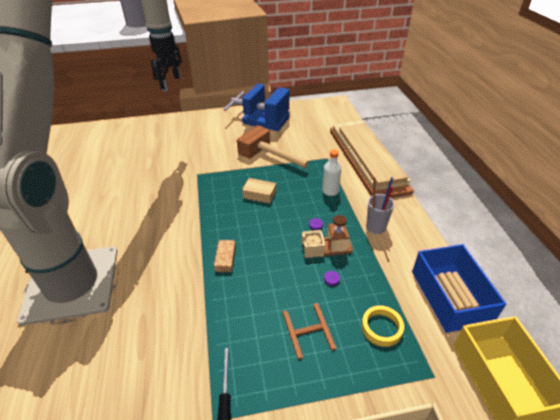

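```bash
python3 - <<'E'
from h import *
im=dict(np.load('last_top.npz'));px=im["pixels"]
c=px[120:250,240:460]; cv2.imwrite('pics/crop0.png',cv2.resize(c[:,:,::-1],None,fx=3.6,fy=3.6,interpolation=cv2.INTER_CUBIC))
C=cloud(im)
hsv=cv2.cvtColor(px,cv2.COLOR_RGB2HSV)
def reg(name,m,z):
    n,l,s,ce=cv2.connectedComponentsWithStats(m.astype(np.uint8))
    for i in range(1,n):
        if s[i,4]>25:
            r=cv2.minAreaRect(np.argwhere(l==i)[:,::-1].astype(np.float32))
            bp=cv2.boxPoints(r)
            print(name,s[i],ce[i].round(1),ray(im,*ce[i],z).round(1),[ray(im,*p,z)[:2].round(1).tolist() for p in bp],np.median(C[l==i],0).round(1))
H,S,V=[hsv[...,i].astype(int) for i in range(3)]
box=np.zeros(H.shape,bool);box[120:250,240:460]=1
reg('rack',box&((H<15)|(H>170))&(S>90)&(np.arange(560)[None]>370)&(np.arange(420)[:,None]>183),9)
reg('purple',box&(H>125)&(H<160)&(S>80),12)
reg('woodlow',box&(H<30)&(np.arange(560)[None]<340),44)
for (u,v) in [(313,148),(313,152),(309,179),(301,170),(317,189),(300,189),(319,170)]: print(u,v,C[v,u].round(1))
for u in range(290,330,2): print(u,[int(C[v,u,2]) for v in range(136,200,3)])
E
```

```text
rack [378 190  52  38 473] [403.7 208.4] [ 557.6 -245.2    9. ] [[595.0, -182.0], [606.2, -302.7], [520.7, -307.2], [509.6, -187.5]] [ 558.  -245.4    9.1]
purple [266 161  16  16 199] [273.5 168.8] [660.4  78.5  12. ] [[680.7, 97.3], [680.4, 59.4], [641.9, 59.8], [642.2, 97.5]] [660.6  77.4  12. ]
purple [344 165  16  15 200] [351.4 172.1] [ 650.3 -117.1   12. ] [[668.6, -99.0], [668.3, -136.7], [632.5, -135.7], [632.9, -98.1]] [ 650.4 -116.6   11.9]
woodlow [240 120  55   1  55] [267. 120.] [777.6  93.8  44. ] [[777.0, 26.6], [777.0, 26.6], [778.3, 160.9], [778.3, 160.9]] [790.8  94.1   1. ]
woodlow [ 297  139   27   53 1144] [309.5 164.7] [663.4  -9.8  44. ] [[601.0, 23.7], [730.4, 14.3], [726.3, -45.0], [597.0, -34.9]] [670.2  -8.9  42.2]
313 148 [690.1 -14.3 105.6]
313 152 [680.  -14.  107.7]
309 179 [628.8  -8.5  38. ]
301 170 [652.8  10.5  31.5]
317 189 [602.5 -27.1  45.4]
300 189 [604.9  13.7  32.8]
319 170 [651.  -33.5  38.6]
290 [2, -1, 1, 1, 1, 2, 3, 2, 3, -2, 0, 0, 0, -1, -3, 4, 1, 0, 3, 4, 2, 0]
292 [-2, 3, 0, 0, -3, 0, 1, 3, 0, 0, -1, -3, -2, 0, 1, 2, -2, 2, 0, -1, 1, 0
[... 832 characters left out ...]
45, 16, 39, 36, 37, 35, 5, 28, 0, 4, -2]
314 [3, 1, 106, 104, 108, 104, 66, 65, 13, 13, 12, 41, 16, 31, 39, 36, 34, 0, 30, 1, 1, 5]
316 [-1, 0, 107, 108, 108, 104, 63, 61, 1, 1, 0, 1319, 20, 6, 3, 11, 18, 26, 34, -1, 3, 2]
318 [1, 4, 64, 108, 102, 68, 64, 66, 43, 25, 13, 45, 48, 43, 49, 41, 42, 42, 31, 5, -1, 0]
320 [5, 0, 66, 69, 69, 70, 60, 62, 57, 2, 3, 41, 5, 1, 0, 1, -1, 2, 5, -5, 4, 1]
322 [1, 7, 67, 66, -2, -1, -1, 2, 0, 0, 0, 3, 0, -3, 0, 1, 0, 1, 2, 3, 0, 0]
324 [1, 2, 3, -1, 0, 5, 1, -1, 0, 0, 0, 2, 1, 3, 2, 0, 0, -2, 0, 1, 3, 1]
326 [0, 0, 2, 0, -1, 6, 0, 4, 1, -3, 3, -1, 3, -1, 0, 3, 1, -1, 2, 5, 0, -1]
328 [-1, 3, 1, 4, -2, 2, -3, -2, 6, 0, 0, 3, 3, 0, -3, -1, 0, 0, 0, 3, 0, -4]
```

View pics/crop0.png

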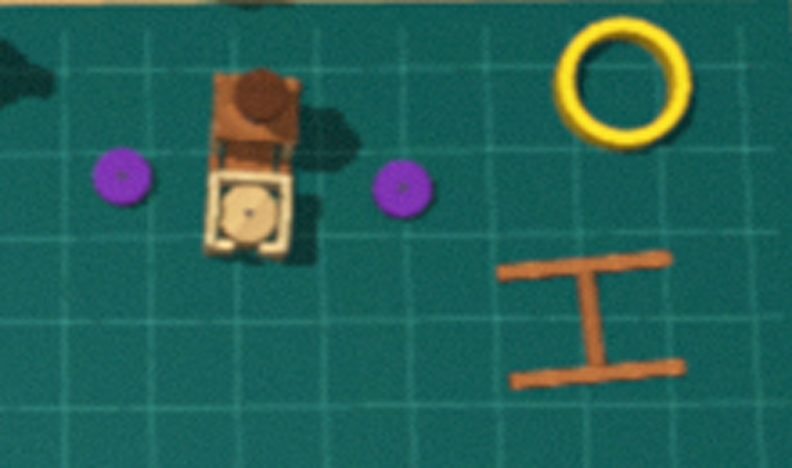

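```bash
python3 - <<'E'
from h import *
im=dict(np.load('last_top.npz'));px=im["pixels"]
hsv=cv2.cvtColor(px,cv2.COLOR_RGB2HSV);H,S,V=[hsv[...,i].astype(int) for i in range(3)]
C=cloud(im)
m=np.zeros(H.shape,bool);m[136:162,300:325]=1
m&=C[...,2]>90
p=np.argwhere(m)[:,::-1];(e,r)=cv2.minEnclosingCircle(p.astype(np.float32));print('knob',p.mean(0),e,r,ray(im,*p.mean(0),106),C[m].mean(0),len(p))
w=ray(im,249/3.6-.36+240,213/3.6-.36+120,36);print('wheel',w)
k=ray(im,*p.mean(0),106)
# dark knob by colour
m2=np.zeros(H.shape,bool);m2[136:165,300:325]=1;m2&=(V<105)&(H<15)
p2=np.argwhere(m2)[:,::-1];print('dark',p2.mean(0),len(p2),ray(im,*p2.mean(0),106))
d=k-w;print(np.linalg.norm(d[:2]),np.degrees(np.arctan2(d[1],d[0])))
# magazine/dispenser points above z 25
m3=np.zeros(H.shape,bool);m3[160:196,292:326]=1;m3&=(H<30)&(V>140)&(S>40)
p3=np.argwhere(m3)[:,::-1].astype(np.float32);rr=cv2.minAreaRect(p3);print(rr,ray(im,*rr[0],44));b=cv2.boxPoints(rr);print([ray(im,*q,44)[:2].round(1).tolist() for q in b])
# side camera
s=snap('side','pics/side1.png');Cs=cloud(s)
hs=(Cs[...,2]>98)&(Cs[...,2]<115)&(abs(Cs[...,0]-690)<60)&(abs(Cs[...,1])<60)
ps=np.argwhere(hs)[:,::-1];print('side knob',Cs[hs].mean(0),len(ps))
cv2.imwrite('pics/scrop0.png',cv2.resize(s["pixels"][200:360,270:400,::-1],None,fx=4,fy=3.7,interpolation=cv2.INTER_CUBIC))
E
```

```text
knob [311.5 146.2] (311.5, 146.1666717529297) 7.546253681182861 [694.40931518 -10.87082111 106.        ] [692.70687056 -10.38191138 112.727641  ] 180
wheel [629.67164051  -8.17295692  36.        ]
dark [313.03030303 151.45833333] 264 [681.74871885 -14.233598   106.        ]
64.79386539651213 -2.3863513918300443
((308.79095458984375, 176.79916381835938), (23.08661460876465, 25.71215057373047), 5.194429397583008) [633.1835386   -7.65399025  44.        ]
[[604.3, 23.8], [668.0, 17.1], [662.3, -39.2], [598.6, -32.3]]
side knob [695.54442333 -14.3704814  104.59825359] 128
```

View pics/scrop0.png

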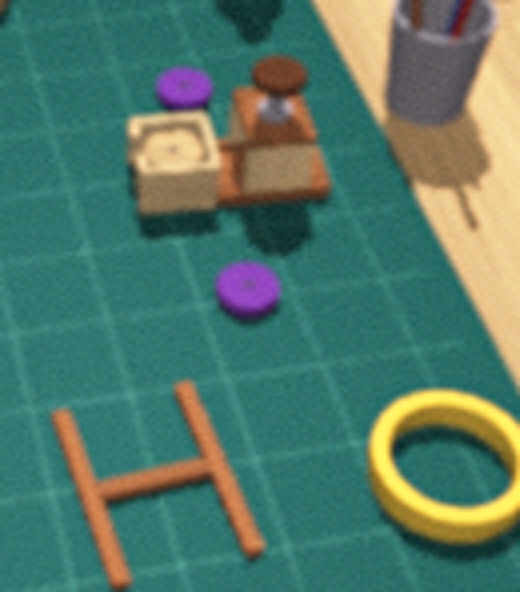

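Request:
arm_command:
  rows:
    - [[-353,628,0,0,0,58],[-353,628,0,0,0,58],[-353,628,0,0,0,58],[-353,628,0,0,0,58],[-353,628,0,0,0,58],[-353,628,0,0,0,58],[-353,628,0,0,0,58],[-353,628,0,0,0,58],[-353,628,0,0,0,58],[-353,628,0,0,0,58],[-353,628,0,0,0,58],[-353,628,0,0,0,58],[-353,628,0,0,0,58],[-353,628,70,0,0,58],[-353,628,70,0,0,58],[-353,628,70,0,0,58],[-353,628,70,0,0,58],[-353,628,70,0,0,58],[-353,628,70,0,0,58],[-353,628,70,0,0,58]]
  claw: -1

```text
clock: 1.82
eef_pos: [694.0, -16.1, 159.8]
tool_rot: [3.141, 0.002, 0.093]
force: [0.2, 0.4, 0.9]
width: 0.0
```

Request:
arm_command:
  rows:
    - [[0,2,20,0,0,0],[0,2,40,0,0,0],[0,2,48,0,0,0],[0,2,52,0,0,0],[0,2,55,0,0,0],[0,2,58,0,0,0],[0,2,61,0,0,0],[0,2,64,0,0,0],[0,2,67,0,0,0],[0,2,70,0,0,0],[0,2,73,0,0,0],[0,2,76,0,0,0],[0,2,76,0,0,0]]

```text
clock: 2.9
eef_pos: [695.1, -14.7, 86.4]
tool_rot: [-3.14, -0.001, 0.097]
force: [-2.6, 2.1, 6.0]
width: 0.0
```

Request:
arm_command:
  rows:
    - [[0,0,2,0,0,0],[0,0,4,0,0,0],[0,0,5,0,0,0],[0,0,6,0,0,0],[0,0,6,0,0,0],[0,0,6,0,0,0]]

```text
clock: 3.4
eef_pos: [695.1, -14.7, 82.1]
tool_rot: [-3.14, -0.001, 0.097]
force: [-4.9, 2.8, 13.3]
width: -0.2
```

```bash
python3 - <<'E'
from h import *
s=snap('side','pics/side2.png')
cv2.imwrite('pics/scrop2.png',cv2.resize(s["pixels"][180:320,250:400,::-1],None,fx=4,fy=4,interpolation=cv2.INTER_CUBIC))
print(sensors.read_state())
E
```

```text
{'clock': 3.45, 'qpos': array([-0.15441325,  0.87458916,  0.25054585,  1.49944189, -0.27092505,
        0.80052189,  0.29630244]), 'qd': array([-1.27821793e-03, -1.40723618e-03, -2.87369597e-04,  1.61668044e-03,
       -1.83081071e-04,  4.22612317e-04, -6.43334423e-06]), 'tau': array([ 1.64132573e+00, -5.59565520e+01,  5.88367090e+00, -1.56014228e+01,
        3.57390549e-01, -1.93876751e+00,  1.14587972e-03]), 'eef_pos': array([695.07558697, -14.72028575,  82.08957915]), 'tool_rot': array([-3.13985492e+00, -1.43390108e-03,  9.72297414e-02]), 'force': array([-5.2506182 ,  2.99640676, 12.58402581]), 'torque': array([0.51552993, 1.20176025, 0.03108027]), 'width': 0.22747796599145464}
```

View pics/scrop2.png

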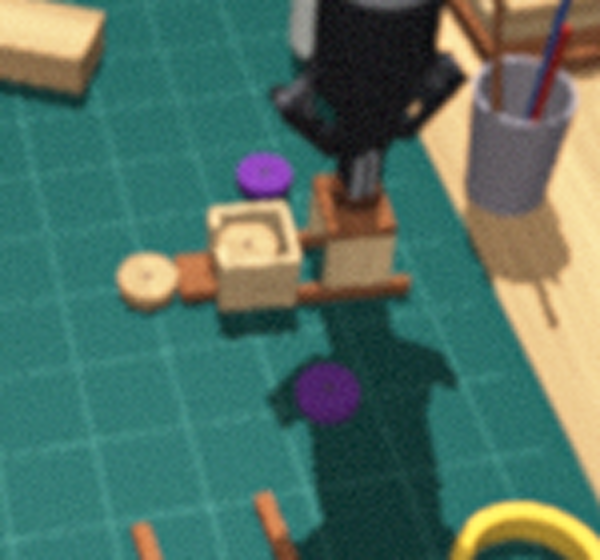

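Request:
arm_command:
  rows:
    - [[0,0,-4,0,0,0],[0,0,-8,0,0,0],[0,0,-12,0,0,0],[0,0,-16,0,0,0],[0,0,-20,0,0,0],[0,0,-25,0,0,0],[0,0,-30,0,0,0],[0,0,-40,0,0,0],[0,0,-60,0,0,0],[0,0,-80,0,0,0],[0,0,-80,0,0,0]]
  claw: -1

```text
clock: 4.37
eef_pos: [697.4, -17.1, 164.0]
tool_rot: [3.14, -0.007, 0.096]
force: [0.8, -0.5, 0.4]
width: 0.2
```

```bash
python3 - <<'E'
from h import *
s=snap('top','pics/top3.png')
cv2.imwrite('pics/tcrop3.png',cv2.resize(s["pixels"][120:250,240:440,::-1],None,fx=4,fy=4,interpolation=cv2.INTER_CUBIC))
q=snap('side','pics/side3.png')
cv2.imwrite('pics/scrop3.png',cv2.resize(q["pixels"][180:320,250:400,::-1],None,fx=4,fy=4,interpolation=cv2.INTER_CUBIC))
for n,im,(a,b,c,d) in(('top',s,(195,222,290,330)),('side',q,(235,265,275,296))):
    hsv=cv2.cvtColor(im["pixels"],cv2.COLOR_RGB2HSV)
    m=np.zeros(hsv.shape[:2],bool);m[a:b,c:d]=1;m&=(hsv[...,0]<35)&(hsv[...,2]>110)
    p=np.argwhere(m)[:,::-1];print(n,len(p),p.mean(0),p.min(0),p.max(0),ray(im,*p.mean(0),10 if n=='top' else 8))
print(sensors.read_state()['eef_pos'],sensors.read_state()['tool_rot'])
E
```

```text
top 1080 [309.5 208. ] [290 195] [329 221] [560.48139355 -10.47845121  10.        ]
side 162 [286.5       249.2345679] [279 243] [294 256] [559.54537573  -0.84067871   8.        ]
[695.2069746  -16.53213476 160.3477581 ] [ 3.14086334e+00 -1.74259291e-03  9.62476184e-02]
```

View pics/tcrop3.png

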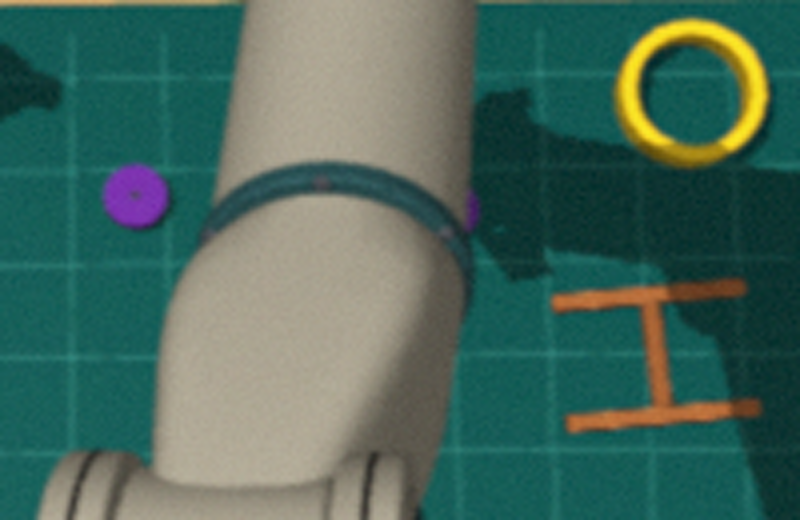

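View pics/scrop3.png

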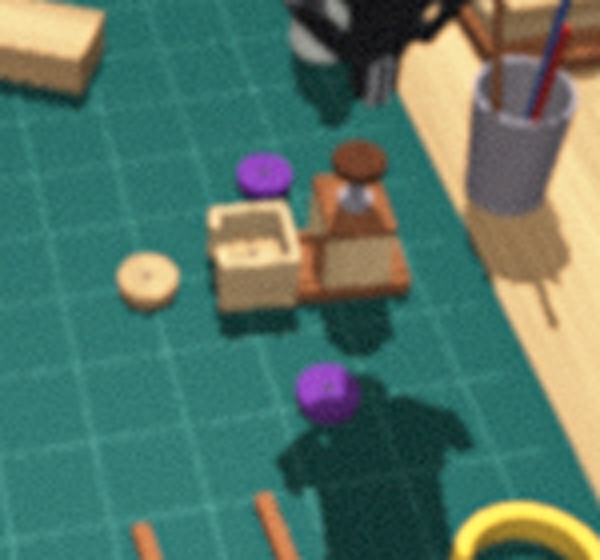

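Request:
arm_command:
  rows:
    - [[-30,-18,0,0,0,0],[-60,-37,0,0,0,0],[-95,-58,0,0,0,0],[-127,-77,0,0,0,0],[-127,-77,0,0,0,0],[-127,-77,30,0,0,0],[-127,-77,60,0,0,0],[-127,-77,90,0,0,0],[-127,-77,120,0,0,0],[-127,-77,136,0,0,0],[-127,-77,136,0,0,0],[-127,-77,136,0,0,0]]
  claw: -0.58

```text
clock: 5.47
eef_pos: [559.8, 48.0, 22.1]
tool_rot: [3.141, 0.003, 0.096]
force: [-0.1, -0.8, 0.4]
width: 17.9
```

```bash
python3 - <<'E'
from h import *
q=snap('side','pics/side4.png')
cv2.imwrite('pics/scrop4.png',cv2.resize(q["pixels"][180:320,220:370,::-1],None,fx=4,fy=4,interpolation=cv2.INTER_CUBIC))
s=sensors.read_state();print(s['eef_pos'],s['tool_rot'],s['width'],s['force'])
E
```

```text
[560.91576937  48.07676459  23.28344345] [3.14126970e+00 5.48927176e-04 9.63685248e-02] 17.68704112305186 [0.82022708 0.92191118 0.16588337]
```

View pics/scrop4.png

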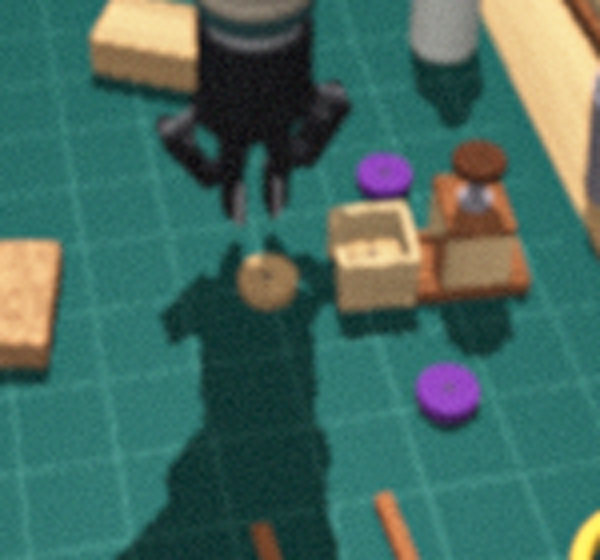

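Request:
arm_command:
  rows:
    - [[0,0,5,0,0,0],[0,0,10,0,0,0],[0,0,14,0,0,0],[0,0,17,0,0,0],[0,0,19,0,0,0],[0,0,20,0,0,0],[0,0,20,0,0,0]]

```text
clock: 6.1
eef_pos: [560.8, 48.5, 3.1]
tool_rot: [-3.142, 0.0, 0.097]
force: [0.2, -0.8, -0.3]
width: 18.2
```

```bash
python3 - <<'E'
from h import *
q=snap('side','pics/side5.png')
cv2.imwrite('pics/scrop5.png',cv2.resize(q["pixels"][180:320,220:370,::-1],None,fx=4,fy=4,interpolation=cv2.INTER_CUBIC))
s=sensors.read_state();print(s['eef_pos'],s['tool_rot'],s['width'],s['force'])
E
```

```text
[560.85129856  48.47558994   3.26983445] [-3.14156837e+00  7.79449393e-05  9.67037010e-02] 17.857387023247753 [0.36147783 0.32100258 0.50027022]
```

View pics/scrop5.png

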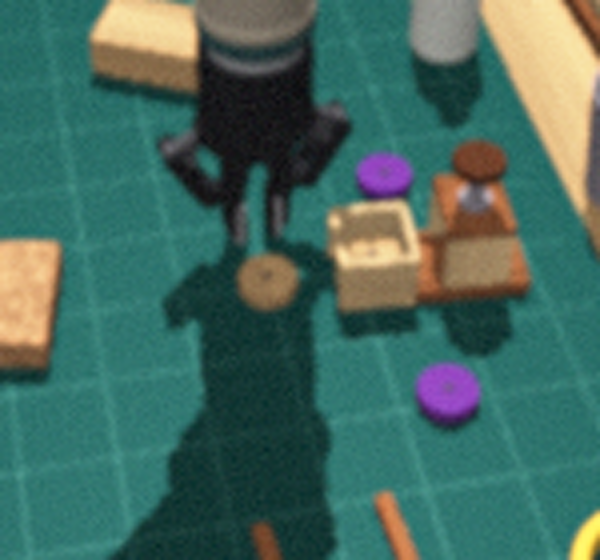

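Request:
arm_command:
  rows:
    - [[-2,4,0,0,0,0],[-4,8,0,0,0,0],[-5,12,0,0,0,0],[-5,15,0,0,0,0],[-5,18,0,0,0,0],[-5,21,0,0,0,0],[-6,25,0,0,0,0],[-6.7,30,0,0,0,0],[-7.4,35,0,0,0,0],[-8.2,40,0,0,0,0],[-9,45,0,0,0,0],[-9.7,50,0,0,0,0],[-10.5,55,0,0,0,0],[-11.2,60,0,0,0,0],[-12,65,0,0,0,0],[-12.7,70,0,0,0,0],[-13.4,75,0,0,0,0],[-14,79,0,0,0,0],[-14.3,81,0,0,0,0],[-14.3,81,0,0,0,0]]

```text
clock: 7.82
eef_pos: [554.4, -34.3, 3.3]
tool_rot: [3.141, 0.0, 0.096]
force: [-0.8, -0.0, -0.0]
width: 18.1
```

```bash
cat > look.py <<'E'
from h import *
import sys
n=sys.argv[1]
q=snap('side',f'pics/side{n}.png')
cv2.imwrite(f'pics/scrop{n}.png',cv2.resize(q["pixels"][220:370,240:390,::-1],None,fx=4,fy=4,interpolation=cv2.INTER_CUBIC))
s=sensors.read_state();print(s['eef_pos'],s['tool_rot'],s['width'],s['force'])
E
python3 look.py 6
```

```text
[554.41059423 -33.80475317   3.29613377] [-3.14158253e+00  4.95564872e-05  9.61790906e-02] 18.059924167619005 [ 0.51405498  0.0772557  -0.14641815]
```

View pics/scrop6.png

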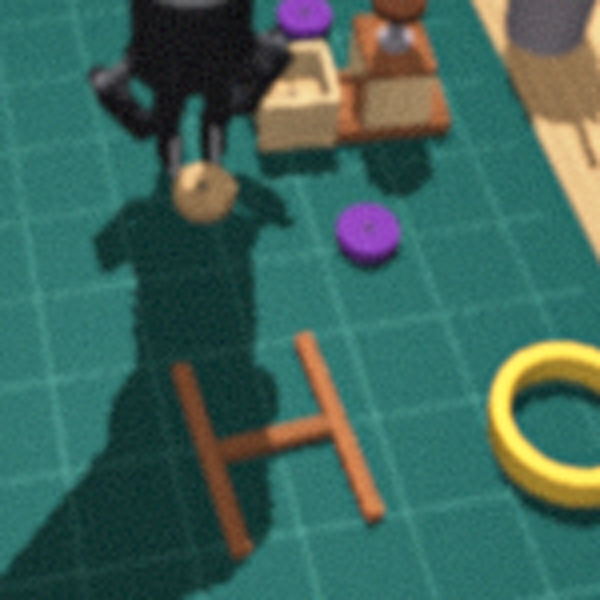

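Request:
arm_command:
  rows:
    - [[-0.3,2,0,0,0,0],[-0.7,5,0,0,0,0],[-1.5,10,0,0,0,0],[-2.2,15,0,0,0,0],[-2.9,20,0,0,0,0],[-3.6,25,0,0,0,0],[-4.4,30,0,0,0,0],[-5.1,35,0,0,0,0],[-5.8,40,0,0,0,0],[-6.5,45,0,0,0,0],[-7.3,50,0,0,0,0],[-8,55,0,0,0,0],[-8.7,60,0,0,0,0],[-9.5,65,0,0,0,0],[-10.2,70,0,0,0,0],[-10.9,75,0,0,0,0],[-11.6,80,0,0,0,0],[-12.3,84,0,0,0,0],[-12.6,86,0,0,0,0],[-12.6,86,0,0,0,0]]

```text
clock: 9.53
eef_pos: [550.1, -121.1, 3.3]
tool_rot: [3.141, -0.0, 0.096]
force: [0.6, -0.6, -0.6]
width: 18.0
```

```bash
cat >> look.py <<'E'
hsv=cv2.cvtColor(q["pixels"],cv2.COLOR_RGB2HSV);H,S,V=[hsv[...,i].astype(int) for i in range(3)]
C=cloud(q)
m=(C[...,2]>7)&(C[...,2]<20)&(H<25)&(H>8)&(S>50)&(S<190)&(abs(C[...,0]-555)<60)&(C[...,1]<-20)&(C[...,1]>-290)
k,l,st,ce=cv2.connectedComponentsWithStats(m.astype(np.uint8))
for i in range(1,k):
    if st[i,4]>30: print(st[i],ce[i],ray(q,*ce[i],9).round(1),np.median(hsv[l==i],0))
E
python3 look.py 7
```

```text
[ 550.16010475 -120.58675537    3.28990028] [-3.14156728e+00  3.92882555e-05  9.61984711e-02] 17.955235236802885 [-0.63168167  0.50339298  0.39317251]
[289 287  16  16 183] [296.47540984 294.3715847 ] [ 553.4 -149.9    9. ] [ 16. 114. 147.]
[283 303  51  47 423] [307.45626478 327.42316785] [ 557.9 -242.3    9. ] [ 12. 154. 118.]
```

View pics/scrop7.png

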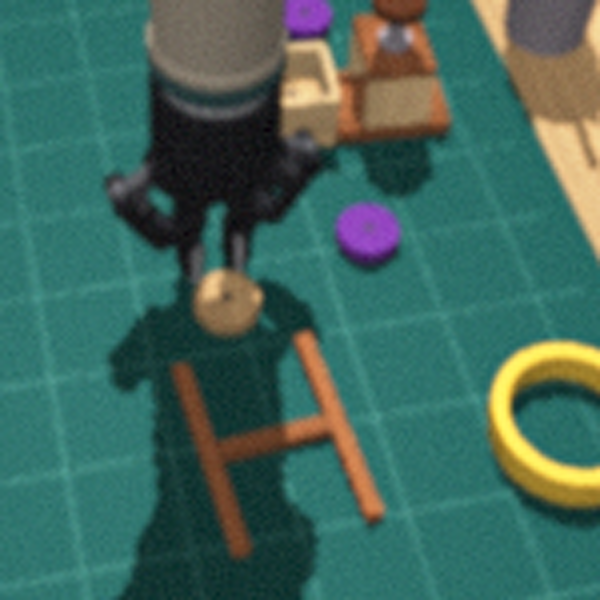

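Request:
arm_command:
  rows:
    - [[-0.3,2,0,0,0,0],[-0.6,5,0,0,0,0],[-1.2,10,0,0,0,0],[-1.8,15,0,0,0,0],[-2.3,20,0,0,0,0],[-2.8,25,0,0,0,0],[-3.2,30,0,0,0,0],[-3.6,35,0,0,0,0],[-4,40,0,0,0,0],[-4.3,45,0,0,0,0],[-4.4,49,0,0,0,0],[-4.4,53,0,0,0,0],[-4.4,57,0,0,0,0],[-4.4,60,0,0,0,0],[-4.4,62,0,0,0,0],[-4.4,64,0,0,0,0],[-4.4,65,0,0,0,0],[-4.4,65,0,0,0,0]]

```text
clock: 11.08
eef_pos: [552.1, -185.7, 3.3]
tool_rot: [3.141, -0.0, 0.097]
force: [0.3, 0.3, -0.3]
width: 18.2
```

```bash
python3 look.py 8
```

```text
[ 552.10400611 -185.46852416    3.26918541] [-3.14155299e+00  3.88950019e-05  9.66985321e-02] 17.959711357321698 [ 0.21275967  0.33598324 -0.36970351]
[283 303  51  47 425] [308.02823529 327.16      ] [ 559.3 -241.9    9. ] [ 11. 154. 113.]
[295 309  18  17 216] [303.43055556 316.78703704] [ 555.4 -213.7    9. ] [ 16. 113. 146.]
```

View pics/scrop8.png

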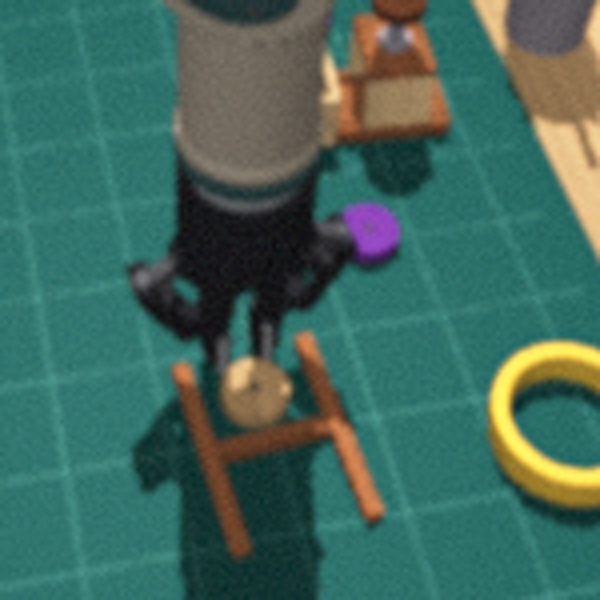

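Request:
arm_command:
  rows:
    - [[0,-4,0,0,0,0],[0,-10,0,0,0,0],[0,-17,0,0,0,0],[0,-20,0,0,0,0],[0,-20,-20,0,0,0],[0,-20,-60,0,0,0],[0,-20,-100,0,0,0],[0,-20,-140,0,0,0],[0,-20,-180,0,0,0],[-10,-60,-200,0,0,0],[-15,-100,-200,0,0,0],[-20,-140,-200,0,0,0],[-25,-180,-200,0,0,0],[-30,-220,-200,0,0,0],[-35,-260,-200,0,0,0],[-38,-300,-200,0,0,0],[-38,-340,-200,0,0,0],[-38,-340,-200,0,0,0],[-38,-340,-200,0,0,0]]

```text
clock: 12.72
eef_pos: [480.4, 152.9, 203.2]
tool_rot: [-3.141, 0.0, 0.104]
force: [-0.2, -0.5, 0.2]
width: 17.8
```

```bash
python3 look.py 9; python3 - <<'E'
from h import *
im=snap('top','pics/top9.png');px=im["pixels"]
cv2.imwrite('pics/tcrop9.png',cv2.resize(px[120:250,240:440,::-1],None,fx=4,fy=4,interpolation=cv2.INTER_CUBIC))
hsv=cv2.cvtColor(px,cv2.COLOR_RGB2HSV);H,S,V=[hsv[...,i].astype(int) for i in range(3)]
m=np.zeros(H.shape,bool);m[183:235,375:440]=1
R=m&((H<15)|(H>170))&(S>140);W=m&(H>=8)&(H<30)&(S<140)&(V>100)
W=cv2.morphologyEx(W.astype(np.uint8),cv2.MORPH_OPEN,np.ones((3,3)))>0
w=np.argwhere(W)[:,::-1].mean(0);print(W.sum(),ray(im,*w,12))
rp=np.argwhere(R)[:,::-1].astype(np.float32);b=cv2.minAreaRect(rp);print(b,ray(im,*b[0],9))
B=[ray(im,*q,9)[:2] for q in cv2.boxPoints(b)];print(np.round(B,1))
c=ray(im,*b[0],9)[:2];y=np.array([-.0925,.9957]);x=np.array([.9957,.0925]);d=ray(im,*w,12)[:2]-c;print('wheel in rack',d@x,d@y)
E
```

```text
[480.8675622  150.28914424 203.22575548] [3.14138763e+00 3.00650006e-04 9.96880347e-02] 18.410792863417218 [ 0.34880646 -0.82375677  0.03997104]
[283 303  51  47 439] [307.69248292 327.46241458] [ 558.4 -242.5    9. ] [ 12. 153. 194.]
[295 310  18  16 212] [303.41981132 317.03773585] [ 555.2 -214.4    9. ] [ 19.  97. 237.]
220 [ 554.27601247 -214.92854086   12.        ]
((403.9385681152344, 208.3237762451172), (33.769832611083984, 47.621795654296875), 84.80557250976562) [ 557.85994428 -245.85366729    9.        ]
[[ 595.4 -184.3]
 [ 605.3 -303.2]
 [ 520.6 -306.9]
 [ 510.8 -189. ]]
wheel in rack -0.707946707035051 31.12366208068769
```

View pics/tcrop9.png

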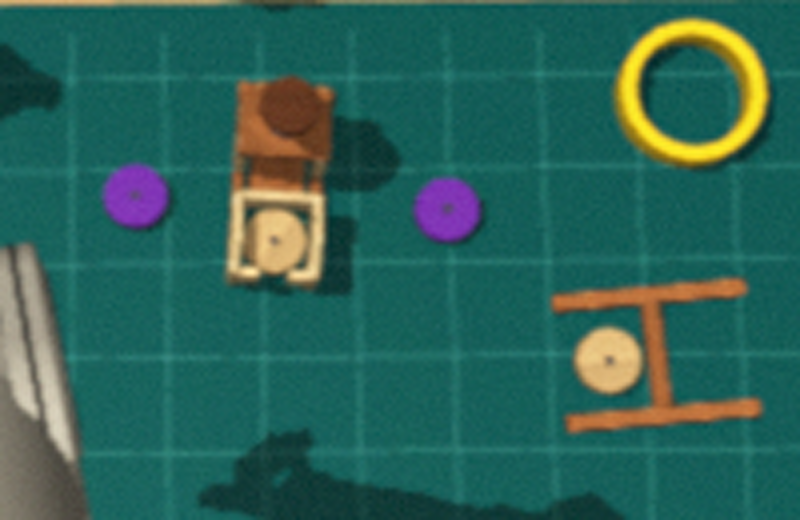

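View pics/side9.png

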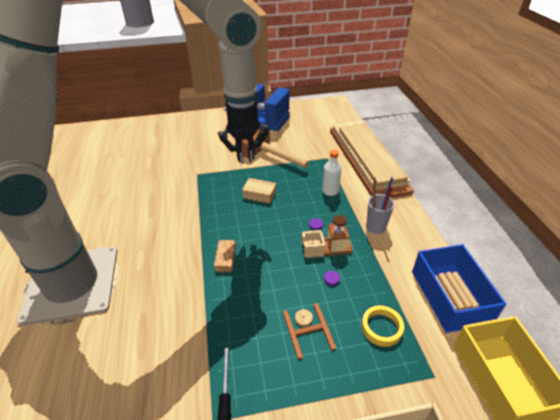

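The top view shows the wheel flat in the left pocket at crop (608,360), about 31 mm from the rack centre, where up to 40 mm counts as inside. Two wheels are still in the magazine, the knob is up, and nothing else has moved. The arm is clear.

```bash
python3 -c "
from cell import order; print(order.finish_job())"
```

```text
the job is handed in; nothing more can be done
None
```

The job is done and handed in at about 13 s of the 64 s allowed. `finish_job` reports no verdict, so what follows rests on my own checks.

- **Press:** I pressed the knob once with the fingers shut, down to 82.1 mm with about 13 N of contact force. One wheel came out, and the pusher drew back when I let the knob up.
- **Push:** I pushed the wheel flat across the mat with the fingertips 18 mm apart, into the rack's +y pocket. I then backed the arm off and raised it clear.
- **Wheel position:** The last top view puts the wheel centre at about x = -1 mm, y = +31 mm in the rack frame. That is inside the 40 mm limit and about 6 mm short of the bar. The side view agrees to within about 1 mm.
- **Everything else:** The knob is up. The magazine still shows a wheel and only one wheel came out, so the other two should be inside. The purple look-alikes and the other items on the bench look unmoved by eye.

No check failed. The one measurement I discarded was a top-view reading of the wheel just after it came out, because the arm was blocking that camera; I used the side view instead.

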